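Blow off a collet, holding the air lever half pressed

ROBOT

A 7-joint arm with a two-finger parallel gripper is mounted at the origin on a cart in front of the work surface, level with it; the furniture and walls round the work are solid. World frame = base frame: x ahead of the robot, y to its left, z up, the work surface at z = 0. Lengths are in m, angles in degrees, forces in N, time in s.
With the tool pointing down it reaches from about 0.35 to 0.775 m from the base axis. Payload 3.1 kg.
Tool frame: the origin (TCP) lies at the centre of the arm's flange, where the gripper is bolted on; the fingertips stand 173 mm ahead of it and the grasp point (between the pads) lies 155 mm ahead of it; z points along the fingers, y is the line along which they close (so a half turn about z gives the same grasp; the last joint's range is limited). The gripper opens to 85 mm and grips with 20 to 120 N. Pads are 22 mm wide; open, the fingers measure 114 mm over their backs; the gripper's body (76 mm by 85 mm) begins 54 mm behind the grasp point. The pads swing forward as they close: fully open they stand 13 mm farther back than shut.
Start: joints at [-77.103, 17.813, 0.802, 86.603, -0.252, 75.585, -1.558], TCP at [0.145, 0.531, 0.405] pointing down, gripper open.
Joint ranges: [-154.91, 154.91], [-16.99, 109.72], [-72.82, 74.43], [7.12, 147.25], [-82.49, 262.49], [11.32, 116.49], [-174.64, 174.64]. Speed limits (degrees/s): [159.86, 159.86, 180, 180, 180, 180, 180].

INTERFACE

Orientations are given as [roll, pitch, yaw] about the fixed x, y, z axes, in that order (R = Rz(yaw) Ry(pitch) Rx(roll)).
In Python, from rig import sensors, cams, bot, nets gives the robot as it stands.
- The arm moves only by the tool jog_arm, never from a script. Its argument "deltas" is a list of rows, each a list of 5 numbers: the shift along the tool's x, y, z in m, then the turn about the tool's z in degrees, then the opening, from 0 (shut) to 1 (fully open). A call has 1 to 10 rows; each row is the pose to reach, as a shift and turn from the pose commanded when the call began, along the tool's axes at that moment; what a row does not reach only later rows make up. A row lasts 1/8 s, in which the tool goes at most 62.5 mm and 10.7 degrees, less where a joint would pass 70% of its speed; a pose out of reach is approached as far as the arm can. A call with a gripper value outside its range is refused whole. The fingers move at their own pace and stop on an object; "grip_force" is the grip in N (left out, the last holds). Time passes only in rows, so rows that repeat a pose let the fingers close. It gives the time, the measured TCP pose, the force, the opening and the grip force at its end, in the units of the state.
- sensors.observe(): the state, without advancing time (a new reading comes with each control period).
- cams.snapshot(name): name is "side" or "top"; returns (picture, depth): 400x640x3 uint8, red, green, blue; 400x640 float32, m along the optical axis (not along the pixel's ray), 0 where there is no reading.
- cams.calibration(name): a dict with "fx", "fy", "cx", "cy" (pixels), "D" ([k1, k2, p1, p2, k3] as OpenCV has them; the pictures are not rectified), "R" (3x3) and "t" (3): a world point X has camera coordinates R X + t. Camera axes: x right, y down, z forward; pixel columns grow to the right and rows downward; lengths in m; the calibration is good to about 2 mm. A picture is of the moment at which its call begins. calibration takes no time and is no camera call.
- bot.sign_off(): hands the job in; it is judged then, once.
Trained networks look in the newest picture that a camera, given by its name, has taken for a name from the list of things; names that differ only in an ending like _2 or _b are one class to them, and where a whole thing is asked for, a point or a joint stands for the part that bears it (a point fixed in the world has none). Each returns a list of dicts, best first, with "p" (0 to 1); they miss things now and then, are a little off and sometimes report something else, mostly with a low value. They report only what shows in the picture. A call takes as long as a camera call.
- nets.search_frame(target, camera): "position" ([column, row] in pixels, amid what is visible of it).
- nets.masks_of(target, camera): "mask" (400x640 bool, what is visible of it) and "position" ([column, row] in pixels, amid what is visible of it).
The state is a dict: "t": time; "joint_pos": joint angles; "qvel": joint speeds; "tau": joint torques, N m; "position": TCP position; "orientation": TCP orientation; "contact_force": force on the tool from outside, world axes, zero at the start; "ft_torque": the same for the moment, N m; "finger_gap": finger opening in m; "grasp_force": force on a finger pad.
Only numpy, scipy, OpenCV 4.12 (cv2) and the standard library are available. Lean on these libraries where they do the work, as an engineer would, in place of code of your own. Each camera call takes 0.05 s, during which the arm holds its last target. There are 200 camera calls.

TASK

Take the bare steel collet out of the tool rack, drop it foot first into the tube of the blow-off station so that it stands right at the bottom, and let go of it. Only then push the red lever pad down about half way, so that the pointer stands in the green part of the scale and never goes down into the red, and finish while still holding it there. Leave the other two rack tools and the copper nozzle alone.

Things in the scene. Friction and masses are not known exactly. Their poses are not given: they have to be found in the camera images.
- steel_collet: The bare steel collet, light grey all over: an upright round rod 110 mm long, 70 g more or less. Body 17.6 mm in diameter over its lower 91 mm, then a thin shank of 6.4 mm diameter to the top. Origin: centre of its foot (lower end); z runs up along it to the shank. It stands loose in one of the three rack sockets (any of them).
- tan_collet: Bystander: tan (brass-coloured) collet, 17.6 mm in diameter, 92 mm long, standing loose in another rack socket. Origin: centre of its foot, z up.
- red_stone: Bystander: grinding stone with a red-brown round head on a thin neck over a grey foot of 18 mm diameter, 84 mm long, standing loose in another rack socket. Origin: centre of its foot, z up.
- nozzle: Bystander: copper gas nozzle, a tube 24 mm in diameter and 50 mm high, standing loose on the bench in front of the station's tube. Origin: centre of its underside.
- rack: Black block fixed to the bench, 56 (x) by 204 (y) by 40 mm high, with three round sockets of 21 mm diameter and 35 mm depth in a row along its y at -70, 0 and +70 mm. Origin: centre of its underside; socket floors 5 mm above it.
- station: Blow-off station fixed to the bench: dark steel plate 200 (x) x 190 (y) x 8 mm, origin under its centre, x away from the robot (all in mm). Tube at x -10, y +50. Blue valve block at x +70, y -45 (90 high) carries the lever, which points to -x. White upright scale beside the lever (x -7, y -98 to -64, 108 high): white, then green, red at the bottom; pointer: black pin on the lever.
- tube_floor (a point): Centre of the inner floor of the station's aluminium tube, 12 mm above the bench. z up, axes as the station's. The tube is 21 mm wide inside, 44 mm in outer diameter, and 48 mm deep; its mouth flares like a funnel over the top 11 mm.
- tube_mouth (a point): Centre of the tube's mouth, 48 mm above the tube floor, 60 mm above the bench. The mouth is about 33 mm wide inside, 56 mm outside.
- lever_pad (a point): Centre of the top face of the lever's round red pad (42 mm across, 12 thick); moves with the lever. The pad is 130 mm from the hinge, which runs along the station's y at x +70, 78 mm above the bench. At rest the lever rises 0.20 rad towards the pad, whose top is 111 mm above the bench; half pressed it is level, its top at 85 mm, 26 mm lower.
- lever (a joint): Spring lever: 0 at rest (up), grows as the pad is pushed down, 0.40 rad fully down; the pad sinks about 13 mm per 0.1 rad. Half pressed is 0.20; green is 0.13 to 0.27, red beyond. It takes about 3 N at the pad to start, 7 N half pressed, 11 N fully down; it springs back up when released.

How it is judged (in metres and radians):
On the way, in this order (a step that is already met when the one before it is completed fails the run):
1. the steel collet stands foot down on the floor of the tube, let go, with the lever still up (distance between steel_collet and tube_floor below 0.008 m and angle between steel_collet's own z axis and vertical below 0.17 rad and contact force between the fingers and steel_collet below 0.05 N and value of joint lever below 0.08 rad), for 0.2 s.
2. the lever is held half pressed, pointer in the green (value of joint lever between 0.13 and 0.27 rad), for 0.3 s.
At the end, for the whole second after the job is handed in: Fingers hold the lever still at 0.13 to 0.27 rad, pushing with over 2 N; the steel collet stands shank up on the tube floor (foot within 8 mm of its centre, tilt under 0.17 rad), at rest, untouched by the fingers; tan collet, red stone and nozzle within 25 mm of where they stood (all of step 2 and distance between steel_collet and tube_floor below 0.008 m and angle between steel_collet's own z axis and vertical below 0.17 rad and contact force between the fingers and steel_collet below 0.05 N and linear speed of steel_collet below 0.03 m/s and contact force between the fingers and station above 2 N and velocity of joint lever between -0.1 and 0.1 rad/s and distance of each of tan_collet, red_stone, nozzle from where it was at the start of the episode below 0.025 m); the arm keeps its last pose, push and grip.
It fails at once if the lever is pressed past the green, into the red (beyond 0.28 rad) (value of joint lever above 0.28 rad).
It fails at once if the lever is pressed while the steel collet is not in the tube (value of joint lever above 0.1 rad and distance between steel_collet and tube_floor above 0.02 m).
It fails at once if the tan collet is disturbed (moved by more than 25 mm or tipped) (distance of tan_collet from where it was at the start of the episode above 0.025 m or angle between tan_collet's own z axis and vertical above 0.35 rad).
It fails at once if the red stone is disturbed (moved by more than 25 mm or tipped) (distance of red_stone from where it was at the start of the episode above 0.025 m or angle between red_stone's own z axis and vertical above 0.35 rad).
It fails at once if the copper nozzle is disturbed (moved by more than 25 mm or tipped) (distance of nozzle from where it was at the start of the episode above 0.025 m or angle between nozzle's own z axis and vertical above 0.35 rad).
It also fails if it takes over 45 s, if anything falls off the work surface, if the arm or the gripper's body presses on something with over 40 N, if the wrist force passes 120 N, or if a joint passes its speed limit or range.

## Working session

There is one attempt and no reset: what is moved stays moved. The work goes in short steps, Python scripts to look and compute and a tool call to move; the robot and the scene stay as the last step left them, time stands still between calls to the robot, and variables do not carry over. Pictures are saved under pics/ and viewed, at most 10 in all, crops included, and the job is handed in when it is done.

Besides the shell and the picture viewer there is one more tool, called after "Call:" as a command line: name --pt "numbers of a row" for each row, then --argument value for the rest. jog_arm: Moves the arm, as the interface text tells. Its arguments: {"type":"object","properties":{"deltas":{"type":"array"},"grip_force":{"type":"number"}},"required":["deltas"]}

```bash
mkdir -p pics; cat > h.py <<'E'
import numpy as np, cv2
from rig import sensors, cams, bot, nets
def ray(cam,u,v):
    c=cams.calibration(cam);K=np.array([[c['fx'],0,c['cx']],[0,c['fy'],c['cy']],[0,0,1]])
    p=cv2.undistortPoints(np.array([[[u,v]]],float),K,np.array(c['D'],float))[0,0]
    R=np.array(c['R']);t=np.array(c['t']);return -R.T@t, R.T@np.array([p[0],p[1],1.]),R,t
def at_z(cam,u,v,z):
    o,d,_,_=ray(cam,u,v);return o+d*(z-o[2])/d[2]
def cloud(cam,depth,mask):
    c=cams.calibration(cam);K=np.array([[c['fx'],0,c['cx']],[0,c['fy'],c['cy']],[0,0,1]])
    v,u=np.nonzero(mask&(depth>0));p=cv2.undistortPoints(np.stack([u,v],1)[:,None].astype(float),K,np.array(c['D'],float))[:,0]
    z=depth[v,u];P=np.c_[p*z[:,None],z];R=np.array(c['R']);return (P-np.array(c['t']))@R
def save(n,im,big=1):
    cv2.imwrite('pics/'+n,cv2.resize(im[...,::-1],None,fx=big,fy=big))
E
python3 - <<'E'
from h import *
s=sensors.observe();print(s)
for c in('top','side'):
    im,d=cams.snapshot(c);save(c+'0.png',im);np.savez(c+'0.npz',im=im,d=d)
    print(c,'campos',ray(c,320,200)[0].round(3),ray(c,320,200)[1].round(2))
    for n in('steel_collet','tan_collet','red_stone','nozzle','rack','station','lever_pad'):
        for r in nets.masks_of(n,c)[:2]:
            P=cloud(c,d,r['mask']);
            if len(P):print(n,round(r['p'],2),np.round(r['position']),len(P),'med',np.median(P,0).round(3),'lo',np.percentile(P,3,0).round(3),'hi',np.percentile(P,97,0).round(3))
E
```

```text
{'t': 0.0, 'joint_pos': array([-77.1039519 ,  17.85971862,   0.80239227,  86.6936545 ,
        -0.25224441,  75.58236662,  -1.55789787]), 'qvel': array([-0.04292159, -0.07710697,  0.04316204,  0.02824869, -0.01465409,
       -0.0608489 , -0.0669341 ]), 'tau': array([-1.43799816e-04, -3.79914021e+01,  1.45642259e-01, -2.30586487e+01,
        1.21516213e-02,  1.36004394e-02,  9.49634142e-06]), 'position': array([0.14488597, 0.53023566, 0.40361553]), 'orientation': array([-1.79866139e+02,  5.56494989e-03,  1.64718951e+02]), 'contact_force': array([-0.63487509, -0.12809168, -0.41822507]), 'ft_torque': array([ 0.02437344,  0.00157451, -0.01818816]), 'grasp_force': 0.0, 'finger_gap': 0.08525491550448767}
top campos [ 0.43  -0.047  1.169] [ 0.07 -0.01 -1.  ]
steel_collet 0.56 [410. 176.] 59 med [ 0.569 -0.272  0.091] lo [ 0.564 -0.279  0.041] hi [ 0.577 -0.268  0.114]
tan_collet 0.62 [376. 174.] 1787 med [ 0.577 -0.199  0.04 ] lo [ 0.547 -0.303  0.007] hi [ 0.612 -0.108  0.044]
red_stone 0.5 [352. 170.] 37 med [ 0.585 -0.134  0.087] lo [ 0.58  -0.141  0.046] hi [ 0.592 -0.129  0.09 ]
nozzle
[... 505 characters left out ...]
281  0.071] lo [ 0.564 -0.286  0.038] hi [ 0.58  -0.273  0.106]
tan_collet 0.59 [382. 244.] 136 med [ 0.577 -0.212  0.061] lo [ 0.571 -0.216  0.039] hi [ 0.583 -0.203  0.081]
rack 0.57 [382. 264.] 1586 med [ 0.563 -0.269  0.037] lo [ 0.542 -0.31   0.002] hi [ 0.599 -0.114  0.041]
rack 0.42 [383. 242.] 172 med [ 0.577 -0.212  0.061] lo [ 0.571 -0.216  0.037] hi [ 0.586 -0.193  0.089]
station 0.76 [341. 190.] 2684 med [0.6   0.173 0.008] lo [ 0.505  0.118 -0.001] hi [0.694 0.348 0.104]
station 0.72 [391. 253.] 252 med [ 0.57  -0.281  0.074] lo [ 0.564 -0.285  0.039] hi [ 0.579 -0.274  0.11 ]
lever_pad 0.76 [336. 172.] 234 med [0.589 0.168 0.096] lo [ 0.534  0.143 -0.002] hi [0.67  0.401 0.111]
```

```bash
python3 - <<'E'
from h import *
t=np.load('top0.npz')['im'];s=np.load('side0.npz')['im']
a=cv2.resize(t[100:260,130:450],None,fx=2.4,fy=1.8*1.0) if 0 else cv2.resize(t[110:250,140:460],(800,350))
b=cv2.resize(s[130:300,260:450],(670,600))
cv2.imwrite('pics/t1.png',a[...,::-1]);cv2.imwrite('pics/s1.png',b[...,::-1])
E
```

```text
(no output)
```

View pics/t1.png

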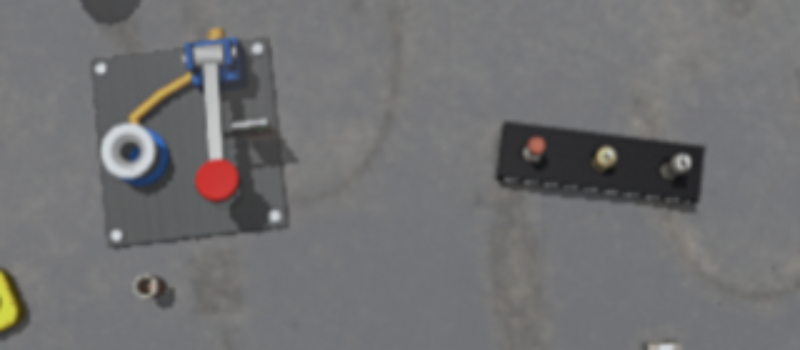

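View pics/s1.png

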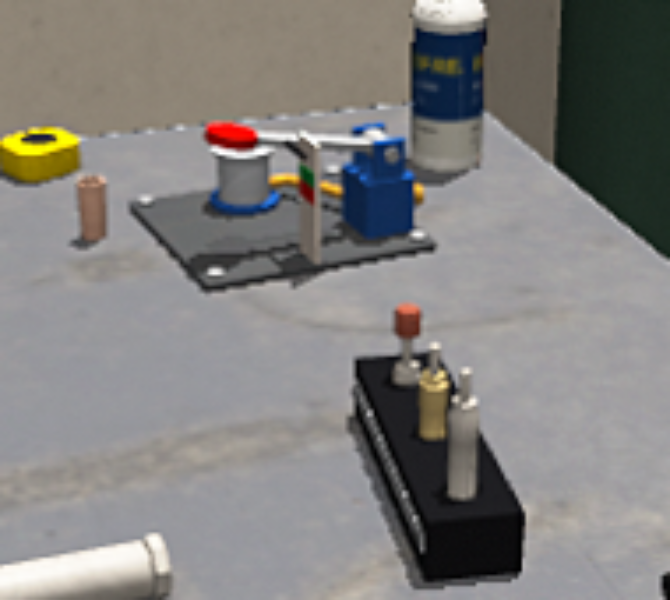

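The top view shows the steel collet at the right (‑y) rack socket, the tan one in the middle and the red stone at the left. The tube is on the station's left at crop pixel (130,152), with the pad at (216,180) and the nozzle at (150,287). I'll fit the rack and station geometry next.

```bash
python3 - <<'E'
from h import *
t=np.load('top0.npz');d=t['d'];P=cloud('top',d,np.ones_like(d,bool))
def sel(x0,x1,y0,y1,z0,z1):
    return P[(P[:,0]>x0)&(P[:,0]<x1)&(P[:,1]>y0)&(P[:,1]<y1)&(P[:,2]>z0)&(P[:,2]<z1)]
R=sel(.5,.66,-.34,-.06,.03,.05);r=cv2.minAreaRect(R[:,:2].astype(np.float32)*1000);print('rack',r)
bp=cv2.boxPoints(r);e=[bp[1]-bp[0],bp[2]-bp[1]];l=max(e,key=np.linalg.norm);l=l/np.linalg.norm(l);l*=np.sign(l[1])
c=np.array(r[0]);print('yaw',np.degrees(np.arctan2(-l[0],l[1])));
for k in(-70,0,70):print('socket',k,c+k*l)
S=sel(.45,.75,.08,.35,.004,.13);r=cv2.minAreaRect(S[:,:2].astype(np.float32)*1000);print('station',r)
bp=cv2.boxPoints(r);e=[bp[1]-bp[0],bp[2]-bp[1]];ax=max(e,key=lambda v:abs(v[0]));ax=ax/np.linalg.norm(ax)*np.sign(ax[0]);ay=np.array([-ax[1],ax[0]]);c=np.array(r[0])
print('yaw',np.degrees(np.arctan2(ax[1],ax[0])),'tube',c-10*ax+50*ay,'pad',c-60*ax-45*ay,'scale',c-7*ax-81*ay)
M=sel(.5,.7,.2,.32,.052,.066);print('mouth',len(M),M.mean(0),cv2.minEnclosingCircle(M[:,:2].astype(np.float32)*1000))
L=sel(.5,.6,.12,.22,.1,.125);print('pad',len(L),L.mean(0),cv2.minEnclosingCircle(L[:,:2].astype(np.float32)*1000))
# steel sides
d=np.load('side0.npz')['d'];P=cloud('side',d,np.ones_like(d,bool))
for z0,z1 in((.05,.09),(.098,.118)):
  Q=sel(.545,.6,-.31,-.25,z0,z1);print(len(Q),Q.min(0).round(4),Q.max(0).round(4),Q.mean(0).round(4))
E
```

```text
rack ((579.8887329101562, -206.22344970703125), (206.0333251953125, 57.59238815307617), 82.80261993408203)
yaw -7.1973805
socket -70 [ 571.11858177 -275.671875  ]
socket 0 [ 579.88873291 -206.22344971]
socket 70 [ 588.65888405 -136.77502441]
station ((599.7110595703125, 213.28611755371094), (266.0135498046875, 299.8430480957031), 89.64569091796875)
yaw -0.35431132 tube [590.02044424 263.34699866] pad [539.43393409 168.65801126] scale [592.21030092 132.33095334]
mouth 300 [0.58583884 0.26423949 0.058723  ] ((626.2874755859375, 240.0684814453125), 76.77374267578125)
pad 292 [0.5548575  0.16410643 0.10935399] ((565.5244750976562, 155.64520263671875), 38.799495697021484)
151 [ 0.5619 -0.2864  0.0502] [ 0.5797 -0.2721  0.09  ] [ 0.5697 -0.2816  0.0719]
24 [ 0.5685 -0.2804  0.0998] [ 0.573  -0.2751  0.116 ] [ 0.5706 -0.2781  0.1074]
```

```bash
cat >> h.py <<'E'
from scipy.spatial.transform import Rotation as Ro
def go(*targets):
    """print tool-axis shift/turn from the present pose for world targets (x,y,z,yaw)"""
    s=sensors.observe();p=s['position'];o=s['orientation'];R=Ro.from_euler('xyz',o,degrees=True).as_matrix()
    print('t',s['t'],'p',p.round(4),'o',o.round(2),'F',s['contact_force'].round(2),'gap',round(s['finger_gap'],4),'gf',s['grasp_force'])
    for t in targets:
        dy=(t[3]-o[2]+180)%360-180
        print(t,'->',(R.T@(np.array(t[:3])-p)).round(4),'turn',round(-dy,2))
E
python3 - <<'E'
from h import *
t=np.load('top0.npz');d=t['d'];im=t['im'].astype(int);A=np.ones_like(d,bool);P=cloud('top',d,A)
def near(x,y,r,z0,z1):return P[(np.hypot(P[:,0]-x,P[:,1]-y)<r)&(P[:,2]>z0)&(P[:,2]<z1)]
def fit(Q):
    from scipy.optimize import least_squares
    return None
M=near(.59,.264,.034,.052,.066);print('mouth',len(M),cv2.minEnclosingCircle(M[:,:2].astype(np.float32)*1000),np.median(M[:,2]))
red=(im[...,0]>140)&(im[...,1]<60)&(im[...,2]<70);red[:,300:]=0
L=cloud('top',d,red);L=L[L[:,2]>.09];print('pad',len(L),cv2.minEnclosingCircle(L[:,:2].astype(np.float32)*1000),np.median(L[:,2]))
v,u=np.nonzero(red);print('redcentre',at_z('top',u.mean(),v.mean(),.111))
S=P[(P[:,0]>.49)&(P[:,0]<.71)&(P[:,1]>.1)&(P[:,1]<.33)&(P[:,2]>.0045)&(P[:,2]<.012)]
r=cv2.minAreaRect(S[:,:2].astype(np.float32)*1000);print('plate',r)
go((.48,.05,.40,110),(.571,-.276,.32,82.8))
E
```

```text
mouth 289 ((583.1514892578125, 266.4847717285156), 27.167875289916992) 0.05902791198213387
pad 260 ((667.4126586914062, 244.854736328125), 161.31556701660156) 0.11294849072134401
redcentre [0.4513452  0.30525718 0.111     ]
plate ((600.3263549804688, 213.998046875), (223.97998046875, 219.22235107421875), 89.99008178710938)
t 0.8 p [0.145  0.5306 0.4047] o [179.99   0.   164.72] F [-0.25 -0.52 -0.45] gap 0.0854 gf 0.0
(0.48, 0.05, 0.4, 110) -> [-0.4498 -0.3753  0.0047] turn 54.72
(0.571, -0.276, 0.32, 82.8) -> [-0.6235 -0.6658  0.0847] turn 81.92
```

Call:
jog_arm --pt "-0.45 -0.375 0 55 1" --pt "-0.45 -0.375 0 55 1" --pt "-0.45 -0.375 0 55 1" --pt "-0.45 -0.375 0 55 1" --pt "-0.45 -0.375 0 55 1" --pt "-0.45 -0.375 0 55 1" --pt "-0.45 -0.375 0 55 1" --pt "-0.45 -0.375 0 55 1" --pt "-0.624 -0.666 0.06 82 1" --pt "-0.624 -0.666 0.06 82 1"

```text
t: 2.05
position: [0.4729, 0.0021, 0.3873]
orientation: [179.9, -0.0, 87.9]
contact_force: [1.1, 1.4, -0.1]
finger_gap: 0.0857
grasp_force: 0.0
```

```bash
python3 - <<'E'
from h import *
go((.571,-.276,.32,82.8),(.571,-.276,.237,82.8))
E
```

```text
t 2.05 p [0.4729 0.0021 0.3873] o [ 1.799e+02 -4.000e-02  8.792e+01] F [ 1.1   1.41 -0.1 ] gap 0.0857 gf 0.0
(0.571, -0.276, 0.32, 82.8) -> [-0.2744  0.108   0.0673] turn 5.12
(0.571, -0.276, 0.237, 82.8) -> [-0.2745  0.1078  0.1503] turn 5.12
```

Call:
jog_arm --pt "-0.274 0.108 0.067 5 1" --pt "-0.274 0.108 0.067 5 1" --pt "-0.274 0.108 0.067 5 1" --pt "-0.274 0.108 0.067 5 1" --pt "-0.274 0.108 0.067 5 1" --pt "-0.274 0.108 0.067 5 1" --pt "-0.274 0.108 0.067 5 1"

```text
t: 2.92
position: [0.572, -0.2729, 0.3198]
orientation: [-180.0, -0.1, 83.2]
contact_force: [-0.7, 2.0, -0.0]
finger_gap: 0.0852
grasp_force: 0.0
```

```bash
python3 - <<'E'
from h import *
im,d=cams.snapshot('side');cv2.imwrite('pics/s2.png',cv2.resize(im[130:310,290:510],(733,600))[...,::-1])
go((.571,-.276,.32,82.8),(.571,-.276,.237,82.8))
E
```

```text
t 2.975 p [ 0.5723 -0.2719  0.3202] o [ 1.7998e+02 -9.0000e-02  8.3340e+01] F [0.79 0.6  0.58] gap 0.0853 gf 0.0
(0.571, -0.276, 0.32, 82.8) -> [-0.0043 -0.0008  0.0002] turn 0.54
(0.571, -0.276, 0.237, 82.8) -> [-0.0044 -0.0009  0.0832] turn 0.54
```

View pics/s2.png

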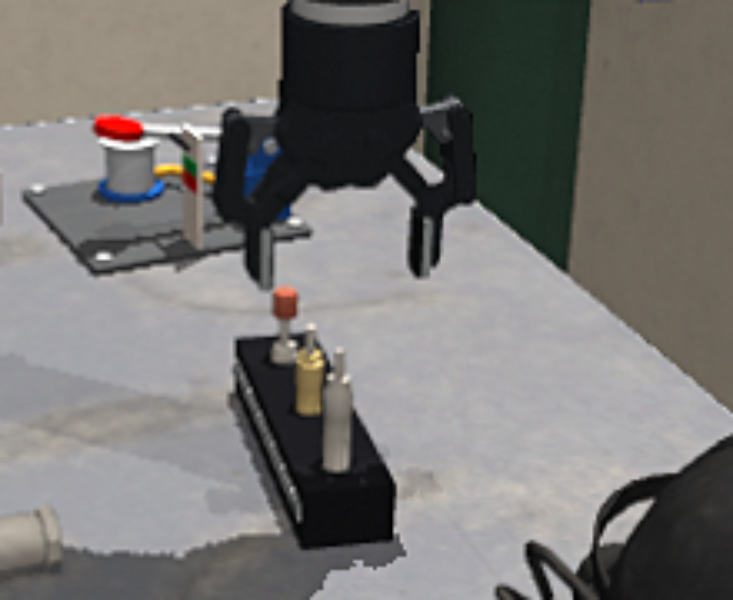

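The fingers, at crop pixels (262,275) and (425,270), straddle the steel collet at (338,355). I'll descend and grip it.

Call:
jog_arm --pt "-0.004 -0.001 0.04 0.5 1" --pt "-0.004 -0.001 0.083 0.5 1" --pt "-0.004 -0.001 0.083 0.5 0.6" --pt "-0.004 -0.001 0.083 0.5 0.0" --pt "-0.004 -0.001 0.083 0.5 0.0" --pt "-0.004 -0.001 0.083 0.5 0.0" --pt "-0.004 -0.001 0.083 0.5 0.0" --pt "-0.004 -0.001 0.083 0.5 0.0" --grip_force 50

```text
t: 3.98
position: [0.571, -0.2777, 0.2392]
orientation: [179.8, 0.0, 82.7]
contact_force: [-1.9, 1.6, 6.3]
finger_gap: 0.0159
grasp_force: 48.6
```

Call:
jog_arm --pt "0 0 -0.04 0 0" --pt "0 0 -0.09 0 0" --pt "0 0 -0.14 0 0" --pt "0 0 -0.16 0 0" --pt "0 0 -0.16 0 0"

```text
t: 4.6
position: [0.5705, -0.2778, 0.3992]
orientation: [179.8, 0.1, 82.7]
contact_force: [-0.2, -0.3, -1.3]
finger_gap: 0.0159
grasp_force: 50.0
```

```bash
python3 - <<'E'
from h import *
im,d=cams.snapshot('side');cv2.imwrite('pics/s3.png',cv2.resize(im[80:280,300:520],(660,600))[...,::-1])
P=cloud('side',d,np.ones_like(d,bool));p=sensors.observe()['position']
Q=P[(np.hypot(P[:,0]-p[0],P[:,1]-p[1])<.03)&(P[:,2]<p[2]-.176)&(P[:,2]>.12)]
for a in np.arange(.12,.24,.01):
  q=Q[(Q[:,2]>=a)&(Q[:,2]<a+.01)]
  if len(q):print(round(a,2),len(q),(q.mean(0)-p).round(4))
if len(Q):print('min z',Q[:,2].min()-p[2])
go((.48,-.05,.40,85),(.583,.266,.40,90))
E
```

```text
0.16 26 [-0.0018 -0.0055 -0.23  ]
0.17 44 [-0.0014 -0.0056 -0.222 ]
0.18 45 [-0.0008 -0.0049 -0.2127]
0.19 42 [-0.0014 -0.0052 -0.2022]
0.2 42 [-0.0009 -0.0044 -0.1922]
0.21 45 [-0.0005 -0.0045 -0.1823]
0.22 6 [-0.0004 -0.0053 -0.1766]
min z -0.23299540443123037
t 4.65 p [ 0.5702 -0.2773  0.3971] o [ 1.7996e+02 -1.0000e-02  8.2720e+01] F [ 0.03 -0.11 -1.62] gap 0.016 gf 50.00881612300873
(0.48, -0.05, 0.4, 85) -> [ 0.214  -0.1183 -0.0029] turn -2.28
(0.583, 0.266, 0.4, 90) -> [ 0.5405 -0.0562 -0.0028] turn -7.28
```

View pics/s3.png

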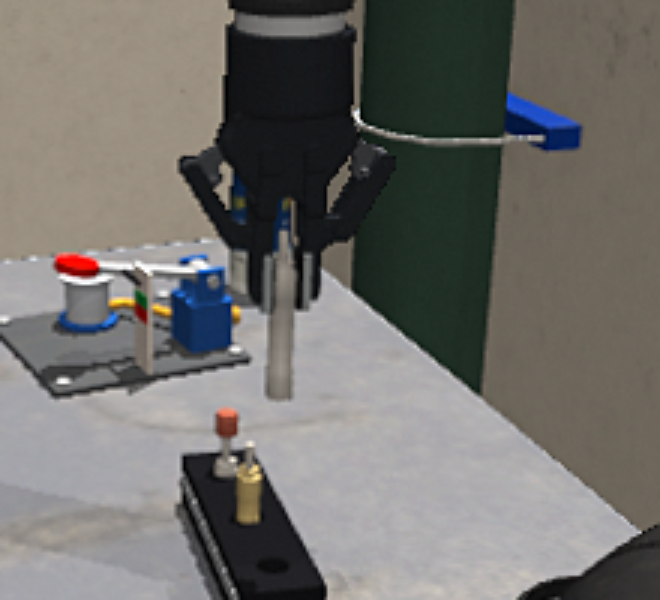

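The collet is held upright with its foot about 0.233 m below the TCP. I'll refine the tube centre from the stored top picture.

```bash
python3 - <<'E'
from h import *
t=np.load('top0.npz');im=t['im'];g=cv2.cvtColor(im,cv2.COLOR_RGB2GRAY)
w=(im.min(2)>130).astype(np.uint8);w[:,:178]=0;w[:,206:]=0;w[:156]=0;w[186:]=0
n,l,st,ce=cv2.connectedComponentsWithStats(w);k=1+np.argmax(st[1:,4]);print(st[k])
c=cv2.findContours((l==k).astype(np.uint8),cv2.RETR_CCOMP,cv2.CHAIN_APPROX_NONE)
for q,h in zip(c[0],c[1][0]):
  if len(q)>5:
    e=cv2.fitEllipse(q);print('hole' if h[3]>=0 else 'outer',e,at_z('top',*e[0],.06).round(4))
hs=cv2.cvtColor(im,cv2.COLOR_RGB2HSV);r=((hs[...,0]<8)|(hs[...,0]>172))&(hs[...,1]>180)&(hs[...,2]>120);r=r.astype(np.uint8);r[:,:210]=0;r[:,250:]=0
v,u=np.nonzero(r);print(len(u),u.min(),u.max(),v.min(),v.max(),at_z('top',u.mean(),v.mean(),.110).round(4))
go((.583,.265,.40,90))
E
```

```text
[180 159  22  22 315]
outer ((190.57481384277344, 169.70968627929688), (20.883222579956055, 21.770986557006836), 34.99228286743164) [0.5834 0.2657 0.06  ]
hole ((191.30218505859375, 169.93670654296875), (10.159907341003418, 10.976993560791016), 93.83291625976562) [0.5829 0.2639 0.06  ]
190 219 234 175 189 [0.5483 0.1649 0.11  ]
t 4.65 p [ 0.5702 -0.2773  0.3971] o [ 1.7996e+02 -1.0000e-02  8.2720e+01] F [ 0.03 -0.11 -1.62] gap 0.016 gf 50.00881612300873
(0.583, 0.265, 0.4, 90) -> [ 0.5396 -0.056  -0.0028] turn -7.28
```

Call:
jog_arm --pt "0.06 -0.006 0 -1 0" --pt "0.12 -0.012 0 -2 0" --pt "0.18 -0.018 0 -3 0" --pt "0.24 -0.024 0 -3 0" --pt "0.3 -0.03 0 -4 0" --pt "0.36 -0.036 0 -5 0" --pt "0.42 -0.043 0 -6 0" --pt "0.48 -0.05 0 -7 0" --pt "0.53 -0.055 0 -7.3 0" --pt "0.54 -0.056 0 -7.3 0"

```text
t: 5.9
position: [0.5812, 0.2719, 0.3935]
orientation: [-179.7, -0.1, 90.6]
contact_force: [-0.1, 0.5, -0.8]
finger_gap: 0.0162
grasp_force: 50.0
```

```bash
python3 - <<'E'
from h import *
go((.582,.265,.315,90))
E
```

```text
t 5.9 p [0.5812 0.2719 0.3935] o [-1.7967e+02 -8.0000e-02  9.0560e+01] F [-0.13  0.52 -0.78] gap 0.0162 gf 49.978787899017334
(0.582, 0.265, 0.315, 90) -> [-0.0071  0.0012  0.0785] turn 0.56
```

Call:
jog_arm --pt "0 0 0.04 0 0" --pt "0 0 0.08 0 0" --pt "0 0 0.08 0 0" --pt "0 0 0.08 0 0"

```text
t: 6.4
position: [0.5837, 0.2648, 0.3179]
orientation: [179.9, 0.0, 90.0]
contact_force: [0.6, 0.2, 0.2]
finger_gap: 0.0164
grasp_force: 50.0
```

```bash
python3 - <<'E'
from h import *
im,d=cams.snapshot('side');cv2.imwrite('pics/s4.png',cv2.resize(im[60:220,250:430],(675,600))[...,::-1])
P=cloud('side',d,np.ones_like(d,bool));p=sensors.observe()['position']
Q=P[(np.hypot(P[:,0]-p[0],P[:,1]-p[1])<.03)&(P[:,2]<p[2]-.176)&(P[:,2]>.066)]
for a in np.arange(.06,.15,.01):
  q=Q[(Q[:,2]>=a)&(Q[:,2]<a+.01)]
  if len(q):print(round(a,2),len(q),(q.mean(0)-p).round(4))
Q=P[(np.hypot(P[:,0]-.583,P[:,1]-.265)<.035)&(P[:,2]>.02)&(P[:,2]<.045)];print('tube',len(Q),Q.mean(0),Q.min(0),Q.max(0))
go((.582,.265,.315,90),(.582,.265,.246,90))
E
```

```text
0.08 16 [-0.0044 -0.0041 -0.233 ]
0.09 20 [-0.0032 -0.0034 -0.2238]
0.1 17 [-0.0034 -0.0056 -0.2141]
0.11 18 [-0.0023 -0.0049 -0.2037]
0.12 18 [-0.0019 -0.0015 -0.1939]
0.13 20 [-0.0035 -0.0045 -0.1835]
0.14 6 [ 0.0019 -0.0033 -0.1777]
tube 124 [0.5800509  0.25152347 0.0313805 ] [0.55998958 0.23796621 0.02025968] [0.6168291  0.27522732 0.04476064]
t 6.45 p [0.584  0.265  0.3188] o [ 1.7983e+02 -4.0000e-02  8.9990e+01] F [ 0.35 -0.08 -1.23] gap 0.0159 gf 50.010573863983154
(0.582, 0.265, 0.315, 90) -> [-0.0001 -0.002   0.0038] turn -0.01
(0.582, 0.265, 0.246, 90) -> [-0.0001 -0.0022  0.0728] turn -0.01
```

View pics/s4.png

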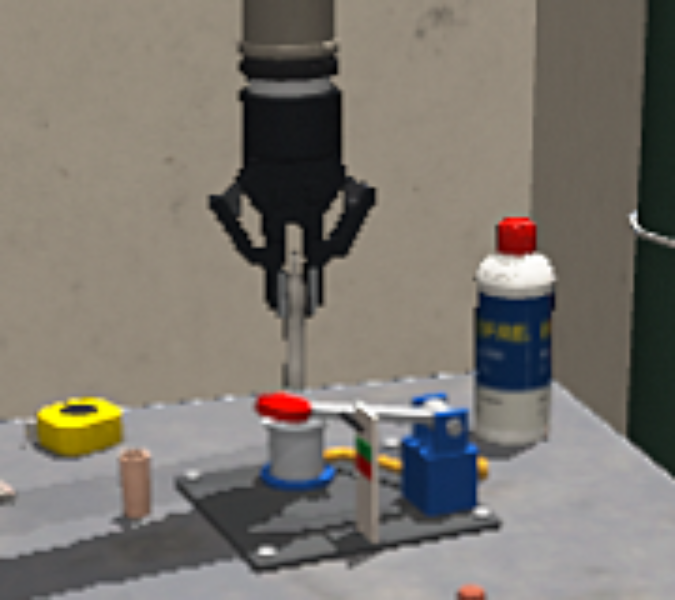

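The collet at crop column 293 is within about 3 mm of the tube centre at 298, well inside the funnel. I'll lower it gently.

Call:
jog_arm --pt "0 0 0.02 0 0" --pt "0 0 0.03 0 0" --pt "0 0 0.037 0 0" --pt "0 0 0.043 0 0" --pt "0 0 0.043 0 0"

```text
t: 7.08
position: [0.5831, 0.2654, 0.2738]
orientation: [-180.0, 0.0, 90.0]
contact_force: [0.4, -1.4, -1.3]
finger_gap: 0.0159
grasp_force: 50.1
```

Call:
jog_arm --pt "0 0 0.008 0 0" --pt "0 0 0.015 0 0" --pt "0 0 0.021 0 0" --pt "0 0 0.025 0 0" --pt "0 0 0.025 0 0"

```text
t: 7.7
position: [0.5831, 0.2655, 0.2485]
orientation: [-180.0, 0.0, 90.0]
contact_force: [0.4, -1.6, -1.6]
finger_gap: 0.0159
grasp_force: 50.1
```

Call:
jog_arm --pt "0 0 0.002 0 0" --pt "0 0 0.003 0 0" --pt "0 0 0.003 0 0"

```text
t: 8.07
position: [0.5832, 0.2655, 0.2463]
orientation: [180.0, -0.0, 90.0]
contact_force: [0.8, -0.9, 0.7]
finger_gap: 0.0162
grasp_force: 50.3
```

Call:
jog_arm --pt "0 0 0 0 0.3" --pt "0 0 0 0 0.5" --pt "0 0 0 0 0.5" --pt "0 0 0 0 0.5" --pt "0 0 -0.03 0 0.5" --pt "0 0 -0.08 0 0.5" --pt "0 0 -0.1 0 0.5" --pt "0 0 -0.1 0 0.5"

```text
t: 9.07
position: [0.5838, 0.2655, 0.3483]
orientation: [179.8, -0.1, 90.0]
contact_force: [-0.1, 0.2, -1.0]
finger_gap: 0.0429
grasp_force: 0.0
```

```bash
python3 - <<'E'
from h import *
im,d=cams.snapshot('side');cv2.imwrite('pics/s5.png',cv2.resize(im[60:220,250:430],(675,600))[...,::-1])
P=cloud('side',d,np.ones_like(d,bool))
Q=P[(np.hypot(P[:,0]-.583,P[:,1]-.2655)<.025)&(P[:,2]<.15)&(P[:,2]>.066)]
for a in np.arange(.06,.15,.01):
  q=Q[(Q[:,2]>=a)&(Q[:,2]<a+.01)]
  if len(q):print(round(a,2),len(q),q.mean(0).round(4))
print(Q[:,2].max())
g=nets.masks_of('lever_pad','side')[:1]
go((.545,.166,.34,90))
E
```

```text
0.07 4 [0.584  0.2625 0.0773]
0.08 21 [0.5799 0.2611 0.0849]
0.09 18 [0.5802 0.2616 0.0948]
0.1 11 [0.5818 0.2651 0.1031]
0.11 6 [0.5816 0.2647 0.1147]
0.12 2 [0.5817 0.2648 0.1208]
0.1211752744398392
t 9.175 p [0.5828 0.2656 0.345 ] o [-1.7991e+02  2.0000e-02  9.0040e+01] F [-0.08  1.16  0.51] gap 0.0432 gf 0.0
(0.545, 0.166, 0.34, 90) -> [-0.0996 -0.0378  0.0051] turn 0.04
```

View pics/s5.png

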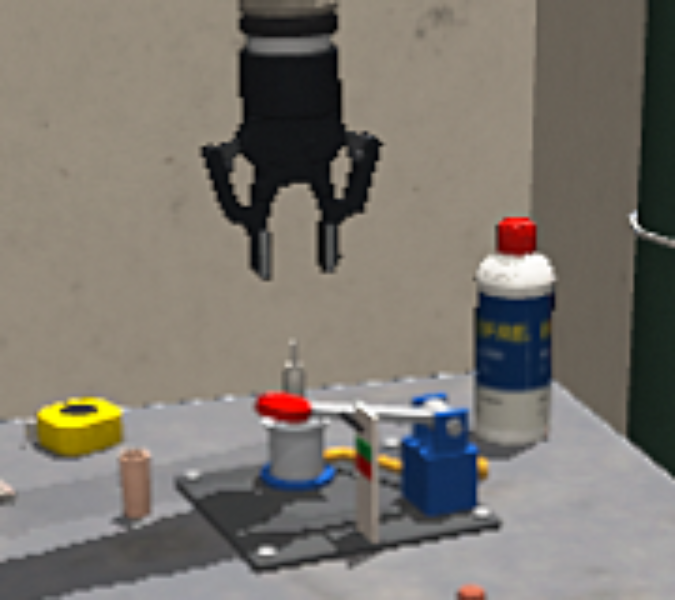

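The collet stands in the tube with its top at z 0.121, so it is on the floor, and it has been released. The lever is still up. Next I'll move over the pad with the fingers shut.

Call:
jog_arm --pt "-0.05 -0.019 0 0 0.3" --pt "-0.1 -0.038 0 0 0" --pt "-0.1 -0.038 0.02 0 0" --pt "-0.1 -0.038 0.045 0 0" --pt "-0.1 -0.038 0.045 0 0" --pt "-0.1 -0.038 0.045 0 0" --grip_force 30

```text
t: 9.93
position: [0.5452, 0.1657, 0.3008]
orientation: [-180.0, 0.0, 90.0]
contact_force: [-0.3, 0.4, 0.5]
finger_gap: -0.0001
grasp_force: 0.0
```

```bash
python3 - <<'E'
from h import *
im,d=cams.snapshot('side');cv2.imwrite('pics/s6.png',cv2.resize(im[90:220,280:410],(600,600))[...,::-1])
go((.545,.166,.258,90))
E
```

```text
t 9.975 p [0.5455 0.1657 0.3015] o [1.7996e+02 1.0000e-02 9.0050e+01] F [ 0.36 -0.71 -1.38] gap 0.0003 gf 0.0
(0.545, 0.166, 0.258, 90) -> [ 0.0003 -0.0005  0.0435] turn 0.05
```

View pics/s6.png

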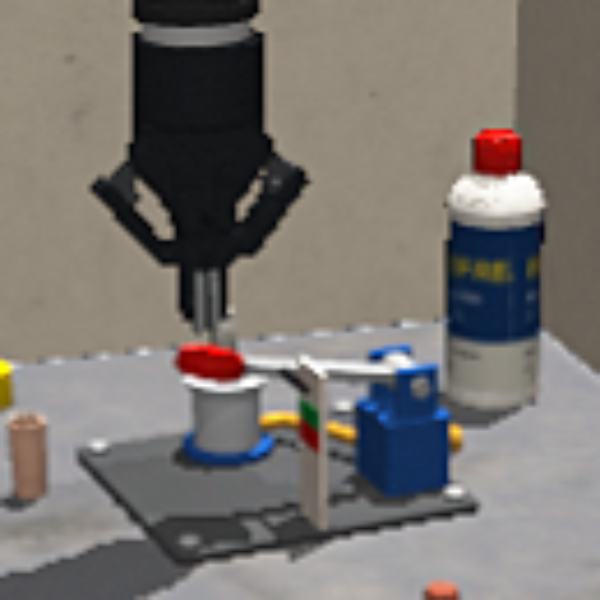

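The fingertips at (203,330) are just above the pad at (210,360) and centred on it. I'll press in small steps.

Call:
jog_arm --pt "0 0 0.008 0 0" --pt "0 0 0.015 0 0" --pt "0 0 0.022 0 0" --pt "0 0 0.028 0 0" --pt "0 0 0.028 0 0"

```text
t: 10.6
position: [0.545, 0.1656, 0.2728]
orientation: [-179.9, 0.0, 90.0]
contact_force: [-2.3, 0.6, 4.2]
finger_gap: 0.0001
grasp_force: 2.0
```

Call:
jog_arm --pt "0 0 0.005 0 0" --pt "0 0 0.009 0 0" --pt "0 0 0.013 0 0" --pt "0 0 0.013 0 0" --pt "0 0 0.013 0 0" --pt "0 0 0.013 0 0"

```text
t: 11.35
position: [0.5447, 0.1655, 0.2604]
orientation: [-179.9, -0.0, 90.0]
contact_force: [-3.3, -0.7, 5.0]
finger_gap: -0.0
grasp_force: 2.9
```

```bash
python3 - <<'E'
from h import *
im,d=cams.snapshot('side');cv2.imwrite('pics/s7.png',cv2.resize(im[140:210,310:390],(686,600),interpolation=cv2.INTER_CUBIC)[...,::-1])
P=cloud('side',d,np.ones_like(d,bool))
Q=P[(np.hypot(P[:,0]-.583,P[:,1]-.2655)<.025)&(P[:,2]<.15)&(P[:,2]>.066)];print(len(Q),Q[:,2].max())
hs=cv2.cvtColor(im,cv2.COLOR_RGB2HSV);r=((hs[...,0]<6)|(hs[...,0]>174))&(hs[...,1]>200)&(hs[...,2]>90)&(d>0)
R=cloud('side',d,r);R=R[np.hypot(R[:,0]-.545,R[:,1]-.166)<.03];print('pad',len(R),R.mean(0),R[:,2].min(),R[:,2].max())
go((.545,.166,.258,90))
E
```

```text
16 0.09000571486656549
pad 71 [0.5438146  0.15328988 0.0832564 ] 0.07619227956976386 0.09215605974061357
t 11.4 p [0.5448 0.1654 0.2604] o [-1.799e+02 -1.000e-02  9.004e+01] F [-3.26  0.34  5.43] gap -0.0001 gf 2.8926357440650463
(0.545, 0.166, 0.258, 90) -> [0.0006 0.0003 0.0024] turn 0.04
```

View pics/s7.png

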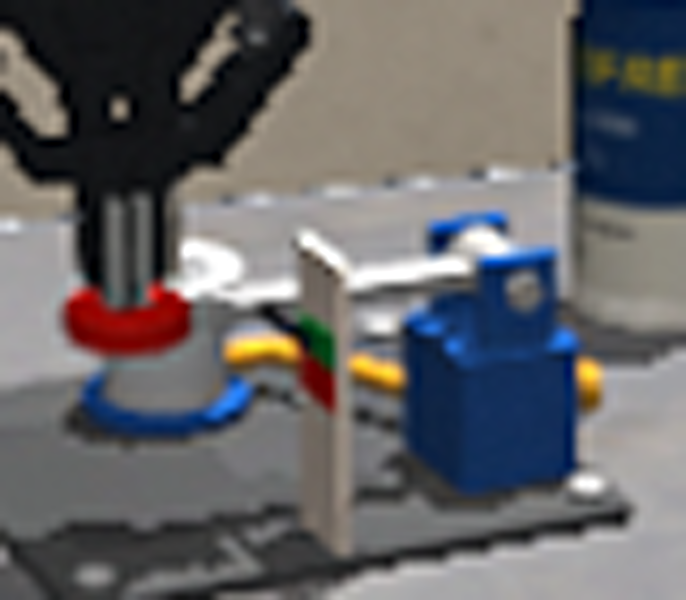

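The pointer at (300,325) is in the green, and the pad top is at about 0.087 m, which puts the lever near 0.18 rad. I'll let it settle, check the collet from the top and hand in.

Call:
jog_arm --pt "0 0 0.001 0 0" --pt "0 0 0.001 0 0" --pt "0 0 0.001 0 0" --pt "0 0 0.001 0 0"

```text
t: 11.9
position: [0.5447, 0.1655, 0.2595]
orientation: [-179.9, -0.0, 90.0]
contact_force: [-3.9, -0.9, 5.8]
finger_gap: 0.0
grasp_force: 3.0
```

```bash
python3 - <<'E'
from h import *
im,d=cams.snapshot('top');P=cloud('top',d,np.ones_like(d,bool))
Q=P[(np.hypot(P[:,0]-.583,P[:,1]-.2655)<.02)&(P[:,2]>.085)];print(len(Q),Q.mean(0).round(4) if len(Q) else 0,Q[:,2].max() if len(Q) else 0)
go((.545,.166,.258,90))
if len(Q)>3 and Q[:,2].max()<.127: print(bot.sign_off())
E
```

```text
0 0 0
t 11.95 p [0.5447 0.1655 0.2594] o [-1.799e+02 -1.000e-02  9.003e+01] F [-3.81 -1.24  5.96] gap -0.0001 gf 2.9899220512015745
(0.545, 0.166, 0.258, 90) -> [0.0005 0.0003 0.0014] turn 0.03
```

The arm hides the tube from the top camera here. The collet was seen standing on the tube floor after release, and nothing has come near it since, so I'm handing in.

```bash
python3 -c "
from rig import bot
print(bot.sign_off())"
```

```text
the job is handed in; nothing more can be done
None
```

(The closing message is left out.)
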